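# Key and pulley onto the stirrer drive

### The arm

A 6-joint arm with a two-finger parallel gripper is mounted at the origin on a cart in front of the work surface, level with it; the furniture and walls round the work are solid. World frame = base frame: x ahead of the robot, y to its left, z up, the work surface at z = 0. Lengths are in m, angles in rad, forces in N, time in s.
With the tool pointing down it reaches from about 0.375 to 0.975 m from the base axis. Payload 3.8 kg.
Tool frame: the origin (TCP) lies midway between the tips of the shut fingers; the grasp point (between the pads) lies 19 mm behind it; z points along the fingers, y is the line along which they close (so a half turn about z gives the same grasp; the last joint's range is limited). The gripper opens to 85 mm and grips with 20 to 120 N. Pads are 22 mm wide; open, the fingers measure 114 mm over their backs; the gripper's body (76 mm by 85 mm) begins 54 mm behind the grasp point. The pads swing forward as they close: fully open they stand 13 mm farther back than shut.
Start: joints at [1.183, 0.264, 1.604, -0, 1.274, -0.037], TCP at [0.232, 0.634, 0.231] pointing down, gripper open.
Joint ranges: [-2.63, 2.63], [-0.94, 2.18], [0.31, 2.57], [-1.31, 4.45], [0, 2.66], [-2.55, 2.55]. Speed limits (rad/s): [2.57, 2.57, 3.14, 3.14, 3.14, 3.14].

### API

Orientations are given as a rotation vector (axis times angle).
In Python, from workcell import status, read_camera, workorder, masks_of gives the robot as it stands.
- The arm moves only by the tool drive_tool, never from a script. Its argument "rows" is a list of rows, each a list of 7 numbers: the turn, a rotation vector about the tool's x, y, z in degrees, then the shift along the tool's x, y, z in m, then the opening, from 0 (shut) to 1 (fully open). In form: [[ax, ay, az, tx, ty, tz, claw], ...]. A call has 1 to 8 rows; each row shifts and turns the commanded pose from where the row before left it, along the tool's axes as they then stand; what a row does not reach is not made up. A row lasts 1/12 s, in which the tool goes at most 41.7 mm and 7.16 degrees, less where a joint would pass 70% of its speed; a pose out of reach is approached as far as the arm can. A call is refused whole if a number of a shift passes 0.0417 or a number of a turn 7.16, either way. A call with a gripper value outside its range is refused whole. The fingers move at their own pace and stop on an object; "force" is the grip in N (left out, the last holds). Time passes only in rows, so rows that do not move let the fingers close. It gives the time, the measured TCP pose, the force, the opening and the grip force at its end, in the units of the state.
- status.read_state(): the state, without advancing time (a new reading comes with each control period).
- read_camera(name): name is "side" or "top"; returns a dict with "color" (400x640x3 uint8, red, green, blue), "intrinsics" (3x3 intrinsics, pixels), "world_from_camera" (4x4, takes a point from camera to world coordinates). Camera axes: x right, y up, looking along -z (the intrinsics and any distortion apply to the point x, -y, -z); pixel columns grow to the right and rows downward; lengths in m; the calibration is good to about 2 mm. A picture is of the moment at which its call begins. There is no depth.
- workorder.finish_job(): hands the job in; it is judged then, once.
Trained networks look in a picture, given as the dict that the camera call returned (one of the last four; its "shot" number tells which), for a name from the list of things; names that differ only in an ending like _2 or _b are one class to them, and where a whole thing is asked for, a point or a joint stands for the part that bears it (a point fixed in the world has none). Each returns a list of dicts, best first, with "score" (0 to 1); they miss things now and then, are a little off and sometimes report something else, mostly with a low value. They report only what shows in the picture. A call takes as long as a camera call.
- masks_of(picture, name): "mask" (400x640 bool, what is visible of it) and "bbox" ([left, top, right, bottom] in pixels, round what is visible of it).
The state is a dict: "time": time; "q": joint angles; "joint_vel": joint speeds; "joint_torque": joint torques, N m; "tool_pos": TCP position; "tcp_rot": TCP orientation; "wrist_force": force on the tool from outside, world axes, zero at the start; "torque": the same for the moment, N m; "width": opening from 0.0 (shut) to 1.0 (fully open); "grip_force": force on a finger pad.
Only numpy, scipy, OpenCV 4.12 (cv2) and the standard library are available. Lean on these libraries where they do the work, as an engineer would, in place of code of your own. Each camera call takes 0.05 s, during which the arm holds its last target. There are 200 camera calls.

### The job

Fit the belt pulley to the paint stirrer's drive: first drop the loose key from the black block into the slot of the upright shaft so that it rests on the slot's floor, then slide the pulley, boss up, onto the shaft with its keyway over the key until it sits fully home on the collar, and let go. Feel for the keyway with a light hand and never press the pulley hard on key or drive; leave the other things on the bench where they are.

Things in the scene. Friction and masses are not known exactly. Their poses are not given: they have to be found in the camera images.
- drive: Stirrer drive, fixed to the bench: square foot 90 mm wide, blue housing 72 mm wide, round metal collar (60 mm diameter, flat top face at z = 66 mm, where the pulley seats), upright steel shaft of 30 mm diameter through its middle. Origin: centre of the underside; z runs up along the shaft's axis; the shaft's key slot faces +x. It neither moves nor turns.
- shaft_end (a point): Centre of the shaft's upper end, 99 mm above the bench and 33 mm above the collar's top face; axes as the drive's.
- slot_floor (a point): Where the middle of the key's lower end rests: on the slot's floor, 60 mm up, 14 mm from the shaft's axis; axes as the drive's. The slot is 11.5 mm wide (along y), starts 6.25 mm from the axis, is open at the shaft's end and outward (+x) above the collar; its lowest 6 mm are a pocket in the collar, closed at 22 mm from the axis.
- key: Loose copper-coloured key: an upright bar, 14 mm (its x) by 10 mm (its y) by 34 mm tall (z), 35 g, ends chamfered; origin at the centre of its lower end. It stands in the black block, its upper 20 mm free. In the slot its 14 mm side lies along the drive's x axis, either way round. Let go upright with its lower end 15 mm or more down the slot, it slides to the floor by itself.
- key_top (a point): Centre of the key's upper end. With the key home it is 5 mm below the shaft's end, 28 mm above the collar's top face, and about 6 mm of the key's 14 mm stand out of the shaft's side.
- key_block: Black plastic holder, 60 x 50 x 22 mm, fixed to the bench, with a pocket 14 mm deep in which the key stands, its axes along the block's. Origin: centre of the underside.
- pulley: Toothed belt pulley, about 0.4 kg, 46 mm tall, lying flat, boss up: a rim with bright flanges, 80 mm diameter, z = 0 to 20 mm, and above it a dark round boss. Origin: centre of the underside, z up; a yellow mark on rim and boss shows +x. The keyway is NOT at the mark: seen from above it lies 0.10 to 1.00 rad counter-clockwise of it; where is not given and must be seen or felt.
- pulley_boss (a point): On the pulley's axis, 36 mm above its underside, the middle of the height to grip: the boss is 60 mm in diameter, from 20 to 46 mm above the underside.
- pulley_bore (a point): Centre of the bore at the underside, axes as the pulley's. A brass bush is clamped fast in the pulley: through bore 33 mm diameter, one keyway 12.5 mm wide, out to 23 mm from the axis. Lowered on the shaft, the pulley stops on the key's upper end, its bore 5 mm over the shaft, until the keyway is over the key (within about 0.06 rad); then it goes down freely.
- tin_a: bystander: orange-and-white lever-lid tin, 68 mm across, 79 mm tall, loose; origin at the centre of its underside
- tin_b: bystander: blue-and-white lever-lid tin, 68 mm across, 79 mm tall, loose; origin at the centre of its underside
- air_cap: bystander: gold and white spray-gun air cap, 34 mm across, 25 mm tall, loose; origin at the centre of its underside
- brush: bystander: cleaning brush with red handle, 19 x 170 x 18 mm, along its y axis, loose; origin at the centre of its underside
- tape: bystander: black roll of fine-line tape, 58 mm across, 19 mm tall, loose; origin at the centre of its underside

How it is judged:
By the outcome, as a careful person would: the job done as asked, in the order asked, and still so for the second after the job is handed in, with the robot touching nothing.
It also fails if it takes over 72 s, if anything falls off the work surface, if the arm or the gripper's body presses on something with over 40 N, if the wrist force passes 120 N, or if a joint passes its speed limit or range.

## Working session

There is one attempt and no reset: what is moved stays moved. The work goes in short steps, Python scripts to look and compute and a tool call to move; the robot and the scene stay as the last step left them, time stands still between calls to the robot, and variables do not carry over. Pictures are saved under pics/ and viewed, at most 10 in all, crops included, and the job is handed in when it is done.

Besides the shell and the picture viewer there is one more tool, called after "Request:" as a command line: name --pt "numbers of a row" for each row, then --argument value for the rest. drive_tool: Moves the arm, as the interface text tells. Its arguments: {"type":"object","properties":{"rows":{"type":"array"},"force":{"type":"number"}},"required":["rows"]}

```bash
mkdir -p pics; ls
cat > h.py <<'E'
import numpy as np, cv2
from workcell import status, read_camera, workorder, masks_of
def ray(p,u,v):
    K=p["intrinsics"];T=np.array(p["world_from_camera"])
    d=np.linalg.inv(K)@np.array([u,v,1.]); d=np.array([d[0],-d[1],-d[2]])
    return T[:3,3],T[:3,:3]@d
def at_z(p,u,v,z):
    o,d=ray(p,u,v); return o+d*(z-o[2])/d[2]
def proj(p,X):
    T=np.array(p["world_from_camera"]);c=T[:3,:3].T@(np.array(X)-T[:3,3])
    w=np.array(p["intrinsics"])@np.array([c[0],-c[1],-c[2]]);return w[:2]/w[2]
def save(p,n,box=None,s=1):
    im=cv2.cvtColor(p["color"],cv2.COLOR_RGB2BGR)
    if box: im=im[box[1]:box[3],box[0]:box[2]]
    cv2.imwrite("pics/"+n,cv2.resize(im,None,fx=s,fy=s,interpolation=cv2.INTER_CUBIC))
E
python3 - <<'E'
from h import *
print(status.read_state())
for n in("top","side"):
    p=read_camera(n); save(p,n+"0.png"); print(n,{k:(v.tolist() if hasattr(v,'tolist') else v) for k,v in p.items() if k!="color"})
    for o in("drive","key","key_block","pulley","tin_a","air_cap","brush","tape"):
        for r in masks_of(p,o)[:2]:
            ys,xs=np.nonzero(r["mask"]); print(o,round(r["score"],2),r["bbox"],xs.mean().round(1),ys.mean().round(1))
E
```

```text
pics
{'time': 0.0, 'q': array([ 1.18307808e+00,  2.64774587e-01,  1.60535852e+00, -2.76868388e-05,
        1.27367513e+00, -3.69044247e-02]), 'joint_vel': array([ 0.00122715,  0.00139508, -0.0008449 , -0.00096285, -0.00094536,
        0.00025995]), 'joint_torque': array([ 2.40335838e-03, -5.15111625e+01, -3.67323303e+01,  3.38755844e-04,
        1.27607936e-02, -3.83983729e-05]), 'tool_pos': array([0.23171462, 0.63322071, 0.22995592]), 'tcp_rot': array([-0.54814577, -3.09295301,  0.00341037]), 'wrist_force': array([-0.67906165,  0.39565262,  0.14217043]), 'torque': array([ 0.00602468, -0.01794299, -0.03957478]), 'grip_force': 0.0, 'width': 1.0033333802083058}
top {'intrinsics': [[411.5089411877228, 0.0, 313.43626157006446], [0.0, 411.5089411877228, 197.21306426689327], [0.0, 0.0, 1.0]], 'world_from_camera': [[-0.09054658394635591, 0.9727037282076447, -0.21365573539363109, 0.3086667054886255], [-0.9958795389116687, -0.08951985693182832, 0.01449617853044351, 0.0006070365418379364], [-0.005025943963776391, 0.21408795469585104, 0.9768014575856343, 1.1952670632756275], [0.0, 0.0, 0.0, 1.0
[... 850 characters left out ...]
068705], [0.014945312670353813, 0.8772143459940759, 0.4798662613805756, 0.5794428925282356], [0.0, 0.0, 0.0, 1.0]], 'shot': 2}
drive 0.66 [308.8, 187.3, 341.3, 224.9] 324.6 209.2
drive 0.62 [332.8, 171.6, 356.9, 194.3] 345.0 181.4
key 0.38 [318.3, 250.5, 322.0, 262.7] 318.6 255.9
key_block 0.95 [306.2, 253.0, 334.3, 276.2] 317.8 263.5
pulley 0.77 [334.1, 172.3, 354.9, 193.4] 344.9 181.5
tin_a 0.91 [240.7, 263.9, 277.6, 312.7] 257.6 287.1
tin_a 0.66 [288.3, 166.7, 303.7, 195.7] 294.9 183.9
air_cap 0.58 [274.6, 243.6, 285.8, 256.6] 279.0 247.3
brush 0.55 [283.7, 203.3, 294.4, 234.2] 289.9 216.1
tape 0.7 [297.2, 162.1, 314.1, 173.7] 306.9 169.2
tape 0.51 [313.1, 250.1, 320.2, 260.4] 318.4 255.9
```

Run:
```python
from h import *
p=read_camera("top"); save(p,"t1.png",(215,150,415,250),4)
q=read_camera("side"); save(q,"s1.png",(230,150,370,290),4)
np.save("top.npy",p["color"])
for (n,u,v,z) in [("drive",317.7,216.7,.08),("pulley",395.6,225.,.046),("block",238.3,226.2,.022)]: print(n,at_z(p,u,v,z).round(3))
```

```text
drive [ 0.497 -0.023  0.08 ]
pulley [ 0.459 -0.239  0.046]
block [0.5   0.206 0.022]
```

View pics/t1.png

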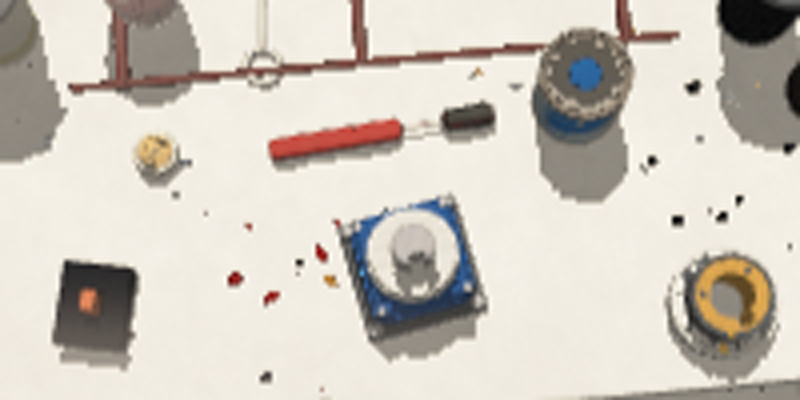

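View pics/s1.png

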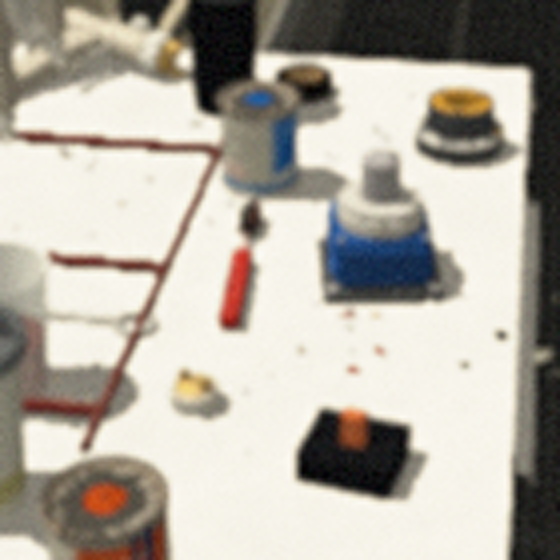

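Run:
```python
from h import *
p=read_camera("top");q=read_camera("side")
def c(p,x,y,r=20): return cv2.resize(cv2.cvtColor(p["color"],cv2.COLOR_RGB2BGR)[y-r:y+r,x-r:x+r],(260,260),interpolation=cv2.INTER_NEAREST)
a=np.hstack([c(p,238,226),c(p,318,214),c(p,396,224)]);b=np.hstack([c(q,319,262),c(q,325,205),c(q,345,182)])
cv2.imwrite("pics/m.png",np.vstack([a,b]))
```

```text
(no output)
```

View pics/m.png

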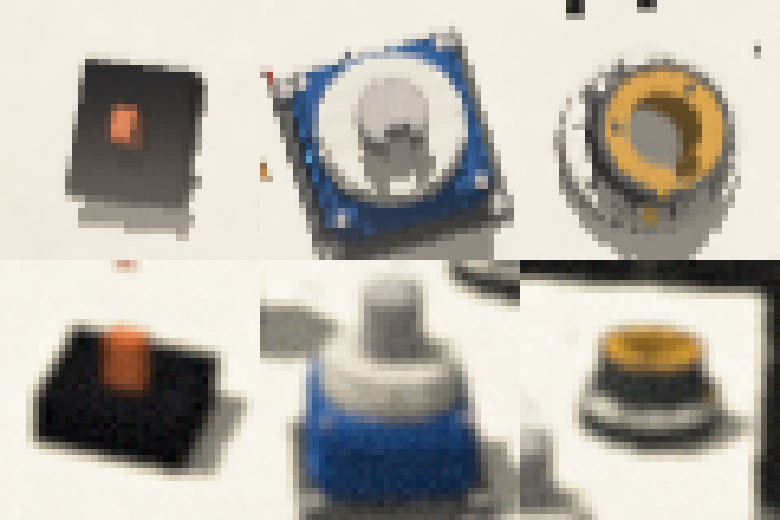

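```bash
cat > fit.py <<'E'
from h import *
from scipy.optimize import minimize
S=6
def big(p,box): 
    x0,y0,x1,y1=box; return cv2.resize(p["color"][y0:y1,x0:x1],None,fx=S,fy=S,interpolation=cv2.INTER_CUBIC).astype(int)
def hullmask(p,box,P,shape):
    uv=np.array([proj(p,X) for X in P]); uv=((uv-np.array(box[:2])+.5)*S-.5)
    h=cv2.convexHull(uv.astype(np.float32))[:,0]
    m=np.zeros(shape,np.uint8); cv2.fillConvexPoly(m,np.round(h*16).astype(np.int32),1,shift=4); return m>0
def fit(p,box,mask,pts,x0,step):
    f=lambda x:-(lambda m:(m&mask).sum()/max(1,(m|mask).sum()))(hullmask(p,box,pts(x),mask.shape))
    sim=np.vstack([x0]+[np.array(x0)+np.eye(len(x0))[i]*step[i] for i in range(len(x0))])
    r=minimize(f,x0,method="Nelder-Mead",options=dict(initial_simplex=sim,maxiter=400,xatol=1e-5,fatol=1e-5)); return r.x,-r.fun
def boxpts(x,y,a,w,d,z0,z1):
    c,s=np.cos(a),np.sin(a); return [(x+c*i*w/2-s*j*d/2,y+s*i*w/2+c*j*d/2,z) for i in(-1,1) for j in(-1,1) for z in(z0,z1)]
def cyl(x,y,r,z0,z1): return [(x+r*np.cos(t),y+r*np.sin(t),z) for t in np.linspace(0,6.283,40) for z in (z0,z1)]
def main(m):
    n,l,st,_=cv2.connectedComponentsWithStats(m.astype(np.uint8)); k=1+st[1:,4].argmax(); return l==k
def fill(m):
    c,_=cv2.findContours(m.astype(np.uint8),cv2.RETR_EXTERNAL,cv2.CHAIN_APPROX_NONE);o=np.zeros(m.shape,np.uint8);cv2.drawContours(o,c,-1,1,-1);return o>0
E
python3 - <<'E'
from fit import *
T=read_camera("top");Q=read_camera("side")
for p,n,bb,bd,bp in((T,"top",(218,206,258,246),(295,192,341,244),(374,203,418,247)),(Q,"side",(297,240,341,284),(300,180,350,230),(325,165,365,200))):
    im=big(p,bb);R,G,B=im[...,0],im[...,1],im[...,2]
    org=main((R>B+60)&(R>120)); blk=fill(main((im.max(2)<(110 if n=="top" else 75))|org))
    for w,d in((.06,.05),(.05,.06)):
        print(n,"block",w,fit(p,bb,blk,lambda x:boxpts(*x,w,d,0,.022),[.5,.206,0],[.005,.005,.1]))
    for w,d in((.014,.010),(.010,.014)):
        print(n,"key",w,fit(p,bb,org,lambda x:boxpts(*x,w,d,.022,.042),[.5,.206,0],[.005,.005,.1]))
    im=big(p,bd);R,G,B=im[...,0],im[...,1],im[...,2]
    blue=fill(main((B>R+40)))
    if n=="top": blue=blue
    print(n,"housing",blue.sum()/36,fit(p,bd,blue,lambda x:boxpts(*x[:3],.072,.072,.012,x[3])+cyl(x[0],x[1],.030,.05,.066),[.497,-.023,.25,.055],[.005,.005,.1,.003]))
    im=big(p,bp);R,G,B=im[...,0],im[...,1],im[...,2]
    o=fill(main((R>B+60)&(R>100)))
    print(n,"bush",fit(p,bp,o,lambda x:cyl(x[0],x[1],x[2],.046,.046),[.459,-.239,.025],[.005,.005,.003]))
E
```

```text
top block 0.06 (array([ 0.5020524 ,  0.20750482, -0.1858802 ]), np.float64(0.9260270233383376))
top block 0.05 (array([ 0.50180677,  0.2062965 , -0.0204447 ]), np.float64(0.7685173580649204))
top key 0.014 (array([0.50375688, 0.20947882, 0.02568158]), np.float64(0.7129000969932104))
top key 0.01 (array([0.50400649, 0.20752335, 0.09643767]), np.float64(0.6140510948905109))
top housing 82.11111111111111 (array([ 0.51668131, -0.04137002,  1.32005954,  0.01206907]), np.float64(0.13009418185018926))
top bush (array([ 0.46327945, -0.24598183,  0.02614626]), np.float64(0.976056338028169))
side block 0.06 (array([ 0.50130629,  0.20985831, -0.02158931]), np.float64(0.7203961689159774))
side block 0.05 (array([ 0.5007554 ,  0.20588418, -0.25241938]), np.float64(0.6507324193296148))
side key 0.014 (array([ 0.50233803,  0.21125791, -0.07154982]), np.float64(0.7897435897435897))
side key 0.01 (array([ 0.50192997,  0.21125239, -0.07400211]), np.float64(0.7890466531440162))
side housing 301.0833333333333 (array([ 0.51237751, -0.02149664,  0.16117652,  0.04615172]), np.float64(0.47027712212606))
side bush (array([ 0.46217807, -0.23847626,  0.0275139 ]), np.float64(0.9506526583890481))
```

Run:
```python
from h import *
T=read_camera("top")["color"].astype(int);Q=read_camera("side")["color"].astype(int)
print("key R-B top");print((T[...,0]-T[...,2])[218:233,230:246])
print("key R-B side");print((Q[...,0]-Q[...,2])[246:266,310:330])
print("block max top");print(T.max(2)[212:246,226:252:1])
print("shaft max top");print(T.max(2)[200:238,303:338])
```

```text
key R-B top
[[ 12   2   0   2   0   2   2   1   0   2   2   2   2   2   0   2]
 [  8   1   1   1   2   2   1   3   2   1   1   3   3   2   3   2]
 [  9   3   3   2   3   2   3   4   2   2   1   2   3   2   3   3]
 [  7   4   4   4   3   4  13   3   3   3   3   3   2   2   3   2]
 [  5   5   4   5   9  47  77  71  62  10   5   5   4   3   3   4]
 [  6   6   6   5  17  97 133 134 116  31  11   4   5   5   4   5]
 [  6   6   6   7  20 110 133 133  95  46  23   5   5   5   5   5]
 [  7   8   8   7  25 128 132 130  83  44  20   6   7   6   6   6]
 [  7   8   7   8  24 117 123 123  53  44  14   8   8   9   6   7]
 [  7   8   8   9  19  71  74  85  54  43  14   8   8   7   7   8]
 [  8   9   8  10   9  14  28  38  38  35  10   9   9   8   9   8]
 [ 10   9   9  10  10   9  10  10  13  13   9  10  10  10   9  10]
 [ 10  10  10  10  10   9  10  11  12  10   9  10  10  10  10  10]
 [ 11  11  10  10  11  11  11  12  11  11  10  10  10  11  11  11]
 [ 11  11  11  12  11  12  11  11  12  12  11  11  11  11  11  11]]
key R-B side
[[ 12  13  13  12  14  13  12  13  14  12  10  12  12  11  12  11  11
[... 4858 characters left out ...]
92 192 193 194 194 194
  192 158 167 241 241 242 242 242]
 [239 239 239 239 239 239 239 239 238 239 239 239 239 239 241 241 241 241
  240 193 199 242 241 242 242 242]
 [239 239 239 239 240 240 240 239 239 240 239 239 240 240 240 241 241 242
  241 240 241 241 241 241 241 241]
 [240 240 239 240 240 241 240 240 240 240 240 241 241 240 240 240 240 241
  241 241 242 241 240 241 241 241]
 [240 240 241 240 240 241 241 240 240 241 240 240 241 241 240 239 240 240
  241 240 242 241 240 241 241 241]]
shaft max top
[[242 243 242 ... 243 243 242]
 [242 242 242 ... 243 243 243]
 [241 242 241 ... 244 244 243]
 ...
 [240 241 241 ... 241 241 243]
 [241 241 241 ... 241 242 242]
 [241 242 241 ... 241 241 242]]
```

Run:
```python
from fit import *
np.set_printoptions(linewidth=250,suppress=True,threshold=99999,precision=4)
T=read_camera("top");Q=read_camera("side")
for p,n,bb in((T,"top",(218,206,258,246)),(Q,"side",(297,240,341,284))):
    im=big(p,bb);R,G,B=im[...,0],im[...,1],im[...,2]
    org=main((R-B>(28 if n=="top" else 52))&(R>80)); blk=fill(main((im.max(2)<(132 if n=="top" else 125))|org))
    if n=="top": print("block",fit(p,bb,blk,lambda x:boxpts(*x,.06,.05,0,.022),[.5,.206,-.19],[.005,.005,.1]))
    else: print("block",fit(p,bb,blk,lambda x:boxpts(*x,.06,.05,0,.022)+boxpts(.504+(x[0]-.502),.2095+(x[1]-.2075),x[2],.014,.01,.02,.042),[.5,.206,-.19],[.005,.005,.1]))
    print(n,"key",fit(p,bb,org,lambda x:boxpts(*x,-.19,.014,.01,.022,.042),[.5,.206],[.005,.005]))
    if n=="top":
        t=main(R-B>68);print("keytop",fit(p,bb,t,lambda x:boxpts(*x,.014,.01,.0415,.0415),[.5,.206,-.19],[.005,.005,.1]))
print(T["color"].max(2)[198:240,300:340])
print(Q["color"].max(2)[180:212,312:345])
```

```text
block (array([ 0.5014,  0.2077, -0.198 ]), np.float64(0.9679060930926856))
top key (array([0.5021, 0.2087]), np.float64(0.8488085456039441))
keytop (array([ 0.502 ,  0.208 , -0.2204]), np.float64(0.8904494382022472))
block (array([ 0.499 ,  0.2095, -0.2035]), np.float64(0.8936628383921247))
side key (array([0.5021, 0.2127]), np.float64(0.9258474576271186))
[[243 243 243 243 242 243 242 242 242 243 242 243 243 242 243 243 243 243 243 243 242 243 243 242 231 233 231 193 234 243 243 243 244 243 244 243 242 242 243 242]
 [243 244 243 243 243 242 242 242 242 243 243 243 243 243 243 243 243 243 243 243 235 230 226 221 155 195 179 158 174 243 243 243 244 243 243 243 242 242 243 243]
 [244 244 243 242 243 242 242 241 242 242 243 243 244 243 243 243 242 231 232 223 170 174 139 135 151 215 184 182 145 231 243 243 244 244 244 243 242 242 242 243]
 [243 243 242 242 242 242 242 241 242 242 243 226 243 236 230 227 227 161 188 166 151 153 152 152 139 157 130 115  88 168 243 243 243 244 244 243 243 243 243 244]
 [243 243 242 241 242 241 241 241 243 242 226 119 223 187 195 187 193 183 200 194 183 175
[... 9726 characters left out ...]
246 247 245 246 245 244]
 [159 150 161 160 148 146 156 156 156 156 161 151 141 135 134 139 144 136 135 117 112  95  89  79 103 159 227 245 247 246 246 244 246]
 [149 152 153 161 153 153 146 141 137 133 138 131 127 123 119 127 118 121 112  97  97  94 105 111 123 158 223 248 250 247 247 246 245]
 [142 148 158 149 139 144 151 142 141 134 131 122 104 102 100  98  99 107 105 104  93 111 120 128 124 150 224 247 248 247 246 247 245]
 [130 143 142 131 127 135 141 137 139 138 127 114 109 106 102 107 101 102 116 105 107 109 117 114 104 118 193 243 248 248 247 246 247]
 [126 135 132 117 117 122 126 125 119 120 121 112 111 114 109 107 105  98 110 106 103 101 105 107  92  92 149 224 244 244 244 245 245]]
```

Run:
```python
from fit import *
np.set_printoptions(suppress=True,precision=4)
T=read_camera("top");M=T["color"].max(2).astype(float);m=T["color"].min(2).astype(float)
def cross(f,lev):
    i=np.nonzero((f[:-1]-lev)*(f[1:]-lev)<0)[0][0]; return i+(f[i]-lev)/(f[i]-f[i+1])
L=np.array([(290+cross(M[v,290:320],165),v) for v in range(213,233)])
R=np.array([(345-cross(M[v,345:320:-1],165),v) for v in range(202,224)])
U=np.array([(u,190+cross(M[190:215,u],195)) for u in range(303,325)])
for n,E in(("L",L),("R",R),("U",U)):
    W=np.array([at_z(T,u,v,.008)[:2] for u,v in E]); vx,vy,x,y=cv2.fitLine(W.astype(np.float32),cv2.DIST_HUBER,0,.001,.001).ravel()
    print(n,"angle",np.arctan2(vy,vx),"pt",x,y)
# collar & shaft
from scipy.optimize import least_squares
from scipy.ndimage import map_coordinates
def ring(c,z,r,angs,ch,lev,r0,r1):
    P=[]
    for a in angs:
        rr=np.arange(r0,r1,.0003); uv=np.array([proj(T,(c[0]+s*np.cos(a),c[1]+s*np.sin(a),z)) for s in rr])
        f=map_coordinates(ch,[uv[:,1],uv[:,0]],order=1)
        try: s=rr[0]+.0003*cross(f,lev); P.append((c[0]+s*np.cos(a),c[1]+s*np.sin(a)))
        except IndexError: pass
    P=np.array(P); g=least_squares(lambda x:np.hypot(P[:,0]-x[0],P[:,1]-x[1])-x[2],[c[0],c[1],r],loss="soft_l1",f_scale=.0005)
    return g.x,np.abs(g.fun).mean(),len(P)
print("collar free r",ring((.497,-.023),.066,.03,np.arange(-2,2,.1),m,165,.022,.036))
print("shaft",ring((.50,-.026),.099,.015,np.arange(-1.5,1.5,.1),M,219,.010,.019))
c=at_z(T,318,210,.099);print(c)
```

```text
Traceback (most recent call last):
IndexError: index 0 is out of bounds for axis 0 with size 0
```

```bash
cat > ring.py <<'E'
from fit import *
from scipy.optimize import least_squares
from scipy.ndimage import map_coordinates
def cross(f,lev):
    lev+=.01; i=np.nonzero((f[:-1]-lev)*(f[1:]-lev)<0)[0][0]; return i+(f[i]-lev)/(f[i]-f[i+1])
def ring(T,c,z,r,angs,ch,lev,r0,r1,fix=False):
    P=[]
    for a in angs:
        rr=np.arange(r0,r1,.0003); uv=np.array([proj(T,(c[0]+s*np.cos(a),c[1]+s*np.sin(a),z)) for s in rr])
        f=map_coordinates(ch,[uv[:,1],uv[:,0]],order=1)
        try: s=rr[0]+.0003*cross(f,lev); P.append((c[0]+s*np.cos(a),c[1]+s*np.sin(a)))
        except IndexError: pass
    P=np.array(P); g=least_squares(lambda x:np.hypot(P[:,0]-x[0],P[:,1]-x[1])-(r if fix else x[2]),[c[0],c[1],r],loss="soft_l1",f_scale=.0005)
    return g.x,np.abs(g.fun).mean(),len(P)
E
python3 - <<'E'
from ring import *
np.set_printoptions(suppress=True,precision=4)
T=read_camera("top");M=T["color"].max(2).astype(float);m=T["color"].min(2).astype(float)
L=np.array([(290+cross(M[v,290:320],165),v) for v in range(213,233)])
R=np.array([(345-cross(M[v,345:320:-1],165),v) for v in range(202,224)])
U=np.array([(u,190+cross(M[190:215,u],195)) for u in range(303,325)])
for n,E in(("L",L),("R",R),("U",U)):
    W=np.array([at_z(T,u,v,.008)[:2] for u,v in E]); vx,vy,x,y=cv2.fitLine(W.astype(np.float32),cv2.DIST_HUBER,0,.001,.001).ravel()
    print(n,"angle",np.arctan2(vy,vx),"pt",x,y)
print("collar",ring(T,(.497,-.023),.066,.03,np.arange(-2,2,.1),m,165,.022,.036))
for fx in(0,1):print("shaft",ring(T,(.50,-.026),.099,.015,np.arange(-1.2,1.2,.1),M,219,.010,.019,fx))
R_=T["color"].astype(float)
o=R_[...,0]-R_[...,2]
print("bush outer",ring(T,(.4633,-.246),.046,.026,np.arange(0,6.2,.1),o,50,.02,.033))
# polar profile of bush: orange extent
c=(.4633,-.246)
for r in(.018,.0195,.021,.0225,.024):
    a=np.arange(-np.pi,np.pi,.1);uv=np.array([proj(T,(c[0]+r*np.cos(t),c[1]+r*np.sin(t),.046)) for t in a])
    f=map_coordinates(M,[uv[:,1],uv[:,0]],order=1);print(r,f.astype(int))
print((a).round(1))
E
```

```text
L angle 0.5506934 pt 0.49495384 0.024113787
R angle 0.1828646 pt 0.5207318 -0.06725353
U angle -1.372844 pt 0.5543552 -0.016536064
collar (array([ 0.5127, -0.0242,  0.0314]), np.float64(0.0003692644838894794), 20)
shaft (array([  4.5735, 112.3462, 112.4596]), np.float64(5.413331727766035e-06), 4)
shaft (array([ 0.5088, -0.0251,  0.015 ]), np.float64(0.00012695551474390093), 4)
bush outer (array([ 0.4633, -0.246 ,  0.0267]), np.float64(0.0005786083821960084), 62)
0.018 [187 159 116 102  96 102 104 138 184 208 208 208 214 219 219 220 220 212
 200 193 201 200 204 193 168 166 191 203 203 202 202 203 199 194 198 202
 206 198 201 200 199 212 213 210 203 183 170 179 193 204 211 212 208 210
 205 200 202 212 206 201 202 203 202]
0.0195 [202 165 104 107 104 100 124 154 191 215 221 221 219 218 218 220 220 221
 221 216 214 216 214 197 170 149 182 217 214 212 211 212 210 211 215 215
 215 217 215 214 216 214 215 216 207 177 156 175 201 217 218 220 220 217
 219 213 216 216 214 214 218 217 214]
0.021 [211 172 124 123 116 118 145 175 203 219 220 219 218 217 217 219 220 221
 221 220 219 219 219 201 15
[... 303 characters left out ...]
15 217
 216 220 220 218 215 210 215 211 191 165 146 175 205 221 219 217 220 218
 217 214 214 210 210 215 216 215 214]
0.024 [203 180 164 162 152 162 172 198 197 207 204 211 213 200 199 204 210 218
 209 203 216 208 207 208 171 167 188 203 204 205 213 215 201 186 194 203
 208 202 208 210 197 200 199 196 194 188 189 203 198 198 207 203 203 211
 202 198 200 201 197 201 209 214 208]
[-3.1 -3.  -2.9 -2.8 -2.7 -2.6 -2.5 -2.4 -2.3 -2.2 -2.1 -2.  -1.9 -1.8
 -1.7 -1.6 -1.5 -1.4 -1.3 -1.2 -1.1 -1.  -0.9 -0.8 -0.7 -0.6 -0.5 -0.4
 -0.3 -0.2 -0.1 -0.   0.1  0.2  0.3  0.4  0.5  0.6  0.7  0.8  0.9  1.
  1.1  1.2  1.3  1.4  1.5  1.6  1.7  1.8  1.9  2.   2.1  2.2  2.3  2.4
  2.5  2.6  2.7  2.8  2.9  3.   3.1]
```

Run:
```python
from ring import *
np.set_printoptions(suppress=True,precision=4)
T=read_camera("top");C=T["color"].astype(float);M=C.max(2);m=C.min(2)
print("collar",ring(T,(.5115,-.0245),.066,.03,np.arange(-2.2,2.2,.1),m,165,.024,.036), ring(T,(.5115,-.0245),.066,.03,np.r_[np.arange(-2.4,2.4,.1)],m,165,.024,.036,1))
for lev in(216,222):
  for fx in(0,1):print("shaft",lev,ring(T,(.511,-.0245),.099,.015,np.arange(-1.5,1.7,.1),M,lev,.010,.02,fx))
# slot: darkness map on shaft top plane, polar about shaft centre
c=(.511,-.0245)
a=np.arange(-np.pi,-1.0,.1); a=np.r_[np.arange(2.2,3.1,.1)-2*np.pi,a]
for r in(.008,.010,.012,.014):
    uv=np.array([proj(T,(c[0]+r*np.cos(t),c[1]+r*np.sin(t),.099)) for t in a]);print(r,map_coordinates(M,[uv[:,1],uv[:,0]],order=1).astype(int))
print(a.round(1))
# pulley boss in top: mark
o=C[...,0]-C[...,2]; ys,xs=np.nonzero((o[230:245,385:408]>40)); print("mark px",[(x+385,y+230,int(o[y+230,x+385])) for x,y in zip(xs,ys)][:30])
mk=at_z(T,396.3,237,.03);print(mk,np.arctan2(mk[1]+.246,mk[0]-.4633))
print("key",at_z(T,236.7,224.6,.042), "shafttop",at_z(T,318,210,.099))
```

```text
collar (array([ 0.5112, -0.0239,  0.0311]), np.float64(0.0004597711954944651), 40) (array([ 0.5122, -0.0238,  0.03  ]), np.float64(0.0009905221802722494), 44)
shaft 216 (array([ 0.5091, -0.024 ,  0.0159]), np.float64(0.0002281998212861438), 32)
shaft 216 (array([ 0.5103, -0.024 ,  0.015 ]), np.float64(0.0003817029405840763), 32)
shaft 222 (array([ 0.5092, -0.024 ,  0.0166]), np.float64(0.00028397955185919155), 32)
shaft 222 (array([ 0.5112, -0.0239,  0.015 ]), np.float64(0.0005714505608881027), 32)
0.008 [200 200 197 191 184 171 154 139 126 118 119 121 122 119 122 129 144 167
 185 191 196 200 202 201 201 201 201 202 202 203 203]
0.01 [201 199 197 194 172 143 111 100  92  88  90  94  97  97  93 111 136 164
 182 192 196 199 202 202 203 203 203 203 202 201 202]
0.012 [193 192 191 186 181 152 129 117 107 101 101 101 101 101 109 127 148 162
 175 186 195 195 197 199 200 201 203 204 200 196 198]
0.014 [169 165 161 157 156 147 130 120 117 115 115 115 117 105 103 115 128 145
 160 167 174 180 187 194 197 198 201 207 210 208 209]
[-4.1 -4.  -3.9 -3.8 -3.7 -3.6 -3.5 -3.4 -3.3 -3.1 -3.  -2.9 -2.8
[... 605 characters left out ...]
), 83), (np.int64(394), np.int64(231), 112), (np.int64(395), np.int64(231), 125), (np.int64(396), np.int64(231), 136), (np.int64(397), np.int64(231), 135), (np.int64(398), np.int64(231), 136), (np.int64(399), np.int64(231), 134), (np.int64(400), np.int64(231), 65), (np.int64(401), np.int64(231), 101), (np.int64(402), np.int64(231), 87), (np.int64(403), np.int64(231), 79), (np.int64(395), np.int64(232), 82), (np.int64(396), np.int64(232), 112), (np.int64(397), np.int64(232), 139), (np.int64(398), np.int64(232), 124), (np.int64(399), np.int64(232), 112), (np.int64(400), np.int64(232), 86)]
[ 0.427  -0.2402  0.03  ] 2.984212496174929
key [0.5018 0.207  0.042 ] shafttop [ 0.512  -0.0248  0.099 ]
```

```bash
cat > plan.py <<'E'
from h import *
from scipy.spatial.transform import Rotation as Ro
def plan(x,y,z,yaw):
    s=status.read_state();R=Ro.from_rotvec(s["tcp_rot"]).as_matrix()
    ty=np.arctan2(R[1,1],R[0,1]); d=(yaw-ty+np.pi/2)%np.pi-np.pi/2
    c,sn=np.cos(d),np.sin(d);R2=np.array([[c,-sn,0],[sn,c,0],[0,0,1]])@R
    D=np.array([x,y,z])-s["tool_pos"]
    print("t",round(s["time"],2),"pos",s["tool_pos"].round(4),"tooly",round(ty,4),"tilt",R[:,2].round(4),"F",s["wrist_force"].round(1),"w",round(s["width"],3),"grip",round(s["grip_force"],1),"q6",s["q"][5].round(2))
    print(" turn az deg",np.degrees(-d).round(2),"| shift if before turn",(R.T@D).round(4),"| after turn",(R2.T@D).round(4))
E
python3 -c "
from plan import *
plan(.502,.2085,.10,np.pi/2-.2)"
```

```text
t 1.55 pos [0.232  0.6339 0.2313] tooly 1.22 tilt [ 0.  0. -1.] F [-0.2  0.1  0.1] w 0.998 grip 0.0 q6 -0.04
 turn az deg -8.64 | shift if before turn [-0.3998 -0.3067  0.1313] | after turn [-0.3492 -0.3633  0.1313]
```

Request:
drive_tool --pt "0 0 0 -0.025 -0.0192 0.0082 0.5" --pt "0 0 0 -0.025 -0.0192 0.0082 0.5" --pt "0 0 0 -0.025 -0.0192 0.0082 0.5" --pt "0 0 0 -0.025 -0.0192 0.0082 0.5" --pt "0 0 0 -0.025 -0.0192 0.0082 0.5" --pt "0 0 0 -0.025 -0.0192 0.0082 0.5" --pt "0 0 0 -0.025 -0.0192 0.0082 0.5" --pt "0 0 0 -0.025 -0.0192 0.0082 0.5" --force 25

```text
time: 2.22
tool_pos: [0.3676, 0.4197, 0.1656]
tcp_rot: [0.548, 3.093, 0.001]
wrist_force: [0.5, -0.3, -0.1]
width: 0.507
grip_force: 0.0
```

Request:
drive_tool --pt "0 0 0 -0.025 -0.0192 0.0082 0.5" --pt "0 0 0 -0.025 -0.0192 0.0082 0.5" --pt "0 0 0 -0.025 -0.0192 0.0082 0.5" --pt "0 0 0 -0.025 -0.0192 0.0082 0.5" --pt "0 0 0 -0.025 -0.0192 0.0082 0.5" --pt "0 0 0 -0.025 -0.0192 0.0082 0.5" --pt "0 0 0 -0.025 -0.0192 0.0082 0.5" --pt "0 0 0 -0.025 -0.0192 0.0082 0.5"

```text
time: 2.88
tool_pos: [0.5028, 0.2066, 0.1]
tcp_rot: [0.548, 3.093, 0.001]
wrist_force: [0.1, -0.1, 0.0]
width: 0.5
grip_force: 0.0
```

Request:
drive_tool --pt "0 0 -4.3 0 0 0 0.4" --pt "0 0 -4.3 0 0 0 0.4" --pt "0 0 0 0 0 0 0.4" --pt "0 0 0 0 0 0 0.4"

```text
time: 3.22
tool_pos: [0.5022, 0.2078, 0.1002]
tcp_rot: [0.319, 3.125, 0.0]
wrist_force: [0.5, -0.1, -0.4]
width: 0.399
grip_force: 0.0
```

```bash
python3 -c "
from plan import *
plan(.502,.2085,.0245,np.pi/2-.2)
q=read_camera('side');save(q,'s2.png',(270,190,370,290),6)"
```

```text
t 3.22 pos [0.5022 0.2078 0.1002] tooly 1.3676 tilt [ 2.e-04  1.e-04 -1.e+00] F [ 0.5 -0.1 -0.4] w 0.399 grip 0.0 q6 -1.02
 turn az deg -0.18 | shift if before turn [0.0003 0.0006 0.0757] | after turn [0.0003 0.0006 0.0757]
```

View pics/s2.png

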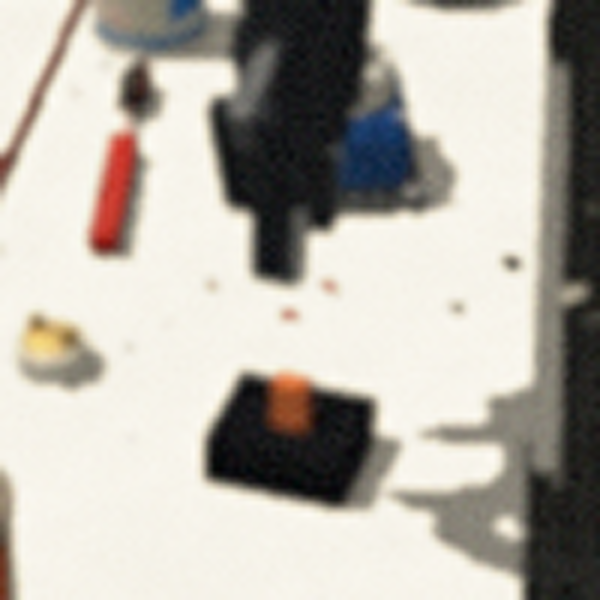

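Request:
drive_tool --pt "0 0 0 0.0003 0.0006 0.019 0.4" --pt "0 0 0 0 0 0.019 0.4" --pt "0 0 0 0 0 0.015 0.4" --pt "0 0 0 0 0 0.012 0.4" --pt "0 0 0 0 0 0.0065 0.4" --pt "0 0 0 0 0 0.004 0.4" --pt "0 0 0 0 0 0 0.35" --pt "0 0 0 0 0 0 0.3"

```text
time: 3.93
tool_pos: [0.5023, 0.2089, 0.025]
tcp_rot: [0.315, 3.125, 0.0]
wrist_force: [-0.1, 0.9, -0.1]
width: 0.301
grip_force: 0.0
```

Request:
drive_tool --pt "0 0 0 0 0 0 0.2" --pt "0 0 0 0 0 0 0.15" --pt "0 0 0 0 0 0 0.1" --pt "0 0 0 0 0 0 0.05" --pt "0 0 0 0 0 0 0" --pt "0 0 0 0 0 0 0" --force 25

```text
time: 4.43
tool_pos: [0.5027, 0.2089, 0.0255]
tcp_rot: [0.315, 3.124, 0.001]
wrist_force: [-0.5, 0.1, 6.3]
width: 0.111
grip_force: 25.1
```

Request:
drive_tool --pt "0 0 0 0 0 0 0" --pt "0 0 0 0 0 0 0"

```text
time: 4.6
tool_pos: [0.5027, 0.2088, 0.0255]
tcp_rot: [0.315, 3.124, 0.001]
wrist_force: [0.9, 0.6, 5.3]
width: 0.109
grip_force: 25.1
```

Request:
drive_tool --pt "0 0 0 0 0 -0.006 0" --pt "0 0 0 0 0 -0.015 0" --pt "0 0 0 0 0 -0.02 0" --pt "0 0 -5.6 0 0 -0.025 0" --pt "0 0 -5.6 0 0 -0.025 0" --pt "0 0 -5.6 0 0 -0.02 0" --pt "0 0 -5.6 0 0 -0.0135 0" --pt "0 0 0 0 0 0 0"

```text
time: 5.27
tool_pos: [0.5041, 0.2094, 0.1529]
tcp_rot: [-0.301, 3.121, 0.002]
wrist_force: [1.2, 0.0, -0.2]
width: 0.105
grip_force: 25.0
```

```bash
python3 -c "
from plan import *
plan(.4971,-.0267,.15,np.pi/2+.19)"
```

```text
t 5.27 pos [0.5041 0.2094 0.1529] tooly 1.7634 tilt [ 0.006   0.0022 -1.    ] F [ 1.2  0.  -0.2] w 0.105 grip 25.0 q6 -1.42
 turn az deg 0.15 | shift if before turn [ 0.052  -0.2304  0.0023] | after turn [ 0.0514 -0.2305  0.0023]
```

Request:
drive_tool --pt "0 0 0 0.0064 -0.0288 0.0003 0" --pt "0 0 0 0.0064 -0.0288 0.0003 0" --pt "0 0 0 0.0064 -0.0288 0.0003 0" --pt "0 0 0 0.0064 -0.0288 0.0003 0" --pt "0 0 0 0.0064 -0.0288 0.0003 0" --pt "0 0 0 0.0064 -0.0288 0.0003 0" --pt "0 0 0 0.0064 -0.0288 0.0003 0" --pt "0 0 0 0.0064 -0.0288 0.0003 0"

```text
time: 5.93
tool_pos: [0.4937, -0.0286, 0.1452]
tcp_rot: [0.293, -3.126, -0.001]
wrist_force: [0.4, 1.3, -0.7]
width: 0.106
grip_force: 25.0
```

Request:
drive_tool --pt "0 0 0 0 0 0 0" --pt "0 0 0 0 0 0 0"

```text
time: 6.1
tool_pos: [0.494, -0.0285, 0.1453]
tcp_rot: [0.289, -3.126, -0.001]
wrist_force: [0.3, 0.2, 0.3]
width: 0.11
grip_force: 25.0
```

Run:
```python
from plan import *
from fit import *
plan(.4971,-.0267,.15,np.pi/2+.19)
q=read_camera('side');t=read_camera('top')
# key fit in side view, lower 17mm below tips
bb=(300,160,345,215);im=big(q,bb);R,B=im[...,0],im[...,2];o=main((R-B>52)&(R>80))
print(fit(q,bb,o,lambda x:boxpts(x[0],x[1],.19,.014,.01,.1335,.150),[.497,-.027],[.003,.003]), fit(q,bb,o,lambda x:boxpts(x[0],-.0267,.19,.014,.01,x[1],.150),[.497,.133],[.003,.003]))
a=cv2.resize(cv2.cvtColor(q["color"],6-2)[155:215,295:355],(480,480),interpolation=2) if 0 else cv2.resize(q["color"][155:215,295:355][...,::-1],(400,400),interpolation=cv2.INTER_CUBIC)
b=cv2.resize(t["color"][185:235,290:340][...,::-1],(400,400),interpolation=cv2.INTER_CUBIC)
cv2.imwrite("pics/k3.png",np.hstack([a,b]))
```

```text
t 6.1 pos [ 0.494  -0.0285  0.1453] tooly 1.7554 tilt [-2.3e-03  4.0e-04 -1.0e+00] F [0.3 0.2 0.3] w 0.11 grip 25.0 q6 -1.86
 turn az deg -0.31 | shift if before turn [-0.0033  0.0012 -0.0047] | after turn [-0.0033  0.0012 -0.0047]
(array([ 0.497, -0.027]), np.float64(0.0)) (array([0.497, 0.133]), np.float64(0.0))
```

View pics/k3.png

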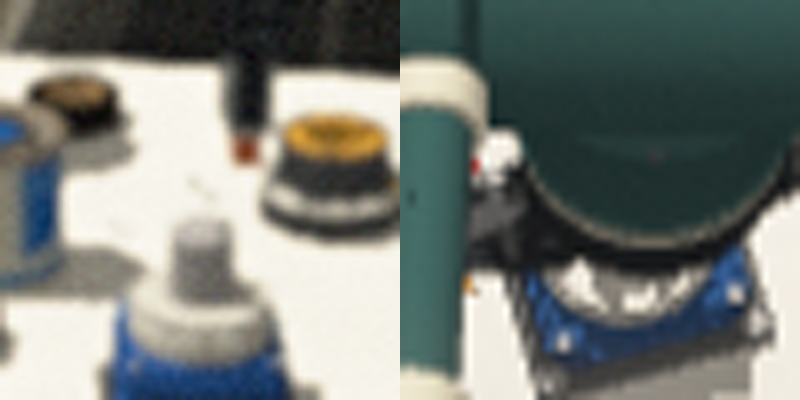

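Run:
```python
from fit import *
np.set_printoptions(linewidth=200,suppress=True,precision=4)
q=read_camera('side');C=q["color"].astype(int)
o=(C[...,0]-C[...,2])[172:184,324:340];print(o)
def ux(v0,v1,u0,u1,ch):
    w=ch[v0:v1,u0:u1].astype(float);return (w.sum(0)*np.arange(u0,u1)).sum()/w.sum()
w=np.clip(C[...,0]-C[...,2]-30,0,200);
ys,xs=np.mgrid[172:184,324:340];ww=w[172:184,324:340];print("key px",(ww*xs).sum()/ww.sum(),(ww*ys).sum()/ww.sum())
d=np.clip(225-C.max(2),0,200)[192:199,317:334]
M=C.max(2).astype(float)
for v in range(189,197):
    f=M[v,318:335]; l=[318+i+(f[i]-205)/(f[i]-f[i+1]) for i in range(16) if f[i]>205>=f[i+1]][:1]; r=[318+i+(205-f[i])/(f[i+1]-f[i]) for i in range(16) if f[i]<=205<f[i+1]][-1:]
    print(v,l,r)
for z in(.13,.1365):print("TCP proj",proj(q,(.494,-.0285,z)))
for z in(.085,.099):print("shaft proj",proj(q,(.5108,-.024,z)),"edge",proj(q,(.5258,-.024,z)),proj(q,(.4958,-.024,z)))
```

```text
[[ 12  10  13  26  20   7   0  -2  -6  -2   5  15  23  24  33  39]
 [ 10  11  11  18  23  12   5   0   2  -2   6  11  21  36  61  90]
 [ 12  11  11  10  24  16   9  14  12  11  14  17  24  48 109 144]
 [ 10  11  11  10  30  35  39  31  38  32  27  21  24  54 119 157]
 [ 12  13  11  12  30  51  65  70  64  53  33  25  21  39  91 127]
 [ 12  11  10  13  31  59  76  91  80  64  38  24  21  24  41  74]
 [ 11  13  10  11  29  61  78  92  84  62  40  26  23  10   6  21]
 [ 11  10   9  12  21  46  57  61  59  56  37  27  17  10   3   8]
 [ 13  11  12  12  14  21  32  35  37  37  32  25  15   7   5  -1]
 [ 17  12  11  10  13  11  12  13  14  19  26  18   8   7   1   1]
 [ 22  13  13  12  12  12  11  11  12  19  27  22  13  12   7   5]
 [ 17  21  15  15  13  13  12  14  13  23  25  23  22  23  23  13]]
key px 334.78715365239293 176.14609571788412
189 [np.float64(321.8)] [np.float64(329.35714285714283)]
190 [np.float64(320.7241379310345)] [np.float64(329.5882352941176)]
191 [np.float64(320.3095238095238)] [np.float64(329.7)]
192 [np.float64(320.1875)] [np.float64(329.7464788732394)]
193 [np.float64(320.11764705882354)] [np.float64(329.74666666666667)]
194 [np.float64(320.0892857142857)] [np.float64(329.7741935483871)]
195 [np.float64(319.77777777777777)] [np.float64(330.0)]
196 [np.float64(319.62068965517244)] [np.float64(330.6222222222222)]
TCP proj [331.0565 177.964 ]
TCP proj [331.1231 175.9009]
shaft proj [324.735 192.244] edge [319.6296 191.9078] [329.8536 192.581 ]
shaft proj [324.8367 187.9548] edge [319.6992 187.6221] [329.9876 188.2883]
```

```bash
python3 -c "
from plan import *
plan(.4965,-.0267,.120,np.pi/2+.19)"
```

```text
t 6.25 pos [ 0.4946 -0.0266  0.1459] tooly 1.7604 tilt [-1.4e-03  5.0e-04 -1.0e+00] F [-0.5  0.8 -0. ] w 0.107 grip 25.0 q6 -1.86
 turn az deg -0.02 | shift if before turn [-0.0019 -0.0005  0.0259] | after turn [-0.0019 -0.0005  0.0259]
```

Request:
drive_tool --pt "0 0 0 -0.001 -0.0003 0.012 0" --pt "0 0 0 -0.0007 -0.0001 0.01 0" --pt "0 0 0 0 0 0.0035 0" --pt "0 0 0 0 0 0 0" --pt "0 0 0 0 0 0 0" --pt "0 0 0 0 0 0 0"

```text
time: 6.75
tool_pos: [0.497, -0.0272, 0.1211]
tcp_rot: [0.299, -3.127, -0.0]
wrist_force: [0.5, -0.0, -0.3]
width: 0.107
grip_force: 25.0
```

```bash
python3 -c "
from plan import *
for i in range(3):
  plan(.4965,-.0267,.120,np.pi/2+.19); read_camera('side')"
```

```text
t 6.75 pos [ 0.497  -0.0272  0.1211] tooly 1.7614 tilt [-2.e-04 -0.e+00 -1.e+00] F [ 0.5 -0.  -0.3] w 0.107 grip 25.0 q6 -1.87
 turn az deg 0.03 | shift if before turn [0.0004 0.0006 0.0011] | after turn [0.0004 0.0006 0.0011]
t 6.8 pos [ 0.4972 -0.0273  0.1214] tooly 1.7613 tilt [ 5.e-04 -1.e-04 -1.e+00] F [-0.  -0.2 -0.1] w 0.11 grip 25.0 q6 -1.87
 turn az deg 0.03 | shift if before turn [0.0006 0.0007 0.0014] | after turn [0.0006 0.0007 0.0014]
t 6.85 pos [ 0.4973 -0.0274  0.1216] tooly 1.7611 tilt [ 8.e-04 -1.e-04 -1.e+00] F [ 0.2  0.2 -0.4] w 0.104 grip 25.0 q6 -1.87
 turn az deg 0.02 | shift if before turn [0.0007 0.0008 0.0016] | after turn [0.0007 0.0008 0.0016]
```

Request:
drive_tool --pt "0 0 0 0.0006 0.0006 0.002 0" --pt "0 0 0 0 0 0 0" --pt "0 0 0 0 0 0.001 0" --pt "0 0 0 0 0 0.001 0" --pt "0 0 0 0 0 0.001 0" --pt "0 0 0 0 0 0.001 0" --pt "0 0 0 0 0 0 0"

```text
time: 7.48
tool_pos: [0.496, -0.0269, 0.1149]
tcp_rot: [0.298, -3.127, -0.0]
wrist_force: [0.1, 0.5, 0.0]
width: 0.106
grip_force: 25.0
```

```bash
python3 -c "
from plan import *
plan(.4965,-.0267,.114,np.pi/2+.19)"
```

```text
t 7.48 pos [ 0.496  -0.0269  0.1149] tooly 1.7611 tilt [-5.e-04  1.e-04 -1.e+00] F [0.1 0.5 0. ] w 0.106 grip 25.0 q6 -1.87
 turn az deg 0.02 | shift if before turn [-0.0005  0.0001  0.0009] | after turn [-0.0005  0.0001  0.0009]
```

Request:
drive_tool --pt "0 0 0 0 0 0.001 0" --pt "0 0 0 0 0 0.001 0" --pt "0 0 0 0 0 0.001 0" --pt "0 0 0 0 0 0.001 0" --pt "0 0 0 0 0 0 0"

```text
time: 7.9
tool_pos: [0.496, -0.0269, 0.1109]
tcp_rot: [0.298, -3.127, -0.0]
wrist_force: [-0.3, 0.2, 0.1]
width: 0.109
grip_force: 25.0
```

```bash
python3 -c "
from plan import *
plan(.4965,-.0267,.101,np.pi/2+.19)"
```

```text
t 7.9 pos [ 0.496  -0.0269  0.1109] tooly 1.7611 tilt [-5.e-04 -0.e+00 -1.e+00] F [-0.3  0.2  0.1] w 0.109 grip 25.0 q6 -1.87
 turn az deg 0.02 | shift if before turn [-0.0006  0.0001  0.0099] | after turn [-0.0006  0.0001  0.0099]
```

Request:
drive_tool --pt "0 0 0 -0.0003 0 0.0014 0" --pt "0 0 0 0 0 0.0014 0" --pt "0 0 0 0 0 0.0014 0" --pt "0 0 0 0 0 0.0014 0" --pt "0 0 0 0 0 0.0014 0" --pt "0 0 0 0 0 0.0014 0" --pt "0 0 0 0 0 0.0014 0" --pt "0 0 0 0 0 0 0"

```text
time: 8.57
tool_pos: [0.4962, -0.0269, 0.101]
tcp_rot: [0.298, -3.127, -0.0]
wrist_force: [0.1, -0.5, -0.1]
width: 0.112
grip_force: 25.0
```

Request:
drive_tool --pt "0 0 0 0 0 0 0" --pt "0 0 0 0 0 0 0"

```text
time: 8.73
tool_pos: [0.4964, -0.0269, 0.1013]
tcp_rot: [0.298, -3.127, -0.0]
wrist_force: [-0.0, 0.7, -0.7]
width: 0.103
grip_force: 25.0
```

Request:
drive_tool --pt "0 0 0 0 0 0.0008 0" --pt "0 0 0 0 0 0 0" --pt "0 0 0 0 0 0 0.2" --pt "0 0 0 0 0 0 0.3" --pt "0 0 0 0 0 0 0.4" --pt "0 0 0 0 0 0 0.4" --pt "0 0 0 0 0 0 0.4" --pt "0 0 0 0 0 -0.01 0.4"

```text
time: 9.4
tool_pos: [0.4947, -0.0267, 0.109]
tcp_rot: [0.298, -3.123, -0.001]
wrist_force: [0.1, 0.8, -0.1]
width: 0.401
grip_force: 0.0
```

Request:
drive_tool --pt "0 0 0 0 0 -0.02 0.6" --pt "0 0 0 0 0 -0.03 0.8" --pt "0 0 0 0 0 -0.03 1" --pt "0 0 0 0.03 -0.02 0 1" --pt "0 0 0 0.03 -0.02 0 1" --pt "0 0 0 0.01 -0.03 0 1" --pt "0 0 0 0 -0.03 0 1" --pt "0 0 0 0 -0.03 0 1"

```text
time: 10.07
tool_pos: [0.4519, -0.169, 0.1919]
tcp_rot: [-0.298, 3.126, -0.001]
wrist_force: [1.6, -0.3, -0.2]
width: 0.999
grip_force: 0.0
```

Run:
```python
from plan import *
plan(.4633,-.246,.12,0)
q=read_camera('side');t=read_camera('top')
a=cv2.resize(q["color"][165:225,295:355][...,::-1],(400,400),interpolation=cv2.INTER_CUBIC)
b=cv2.resize(t["color"][195:235,300:340][...,::-1],(400,400),interpolation=cv2.INTER_CUBIC)
cv2.imwrite("pics/k4.png",np.hstack([a,b]))
```

```text
t 10.07 pos [ 0.4519 -0.169   0.1919] tooly 1.7611 tilt [ 1.8e-03 -7.0e-04 -1.0e+00] F [ 1.6 -0.3 -0.2] w 0.999 grip 0.0 q6 -2.17
 turn az deg -79.09 | shift if before turn [ 0.0035 -0.0777  0.072 ] | after turn [ 0.0771 -0.0113  0.0718]
```

View pics/k4.png

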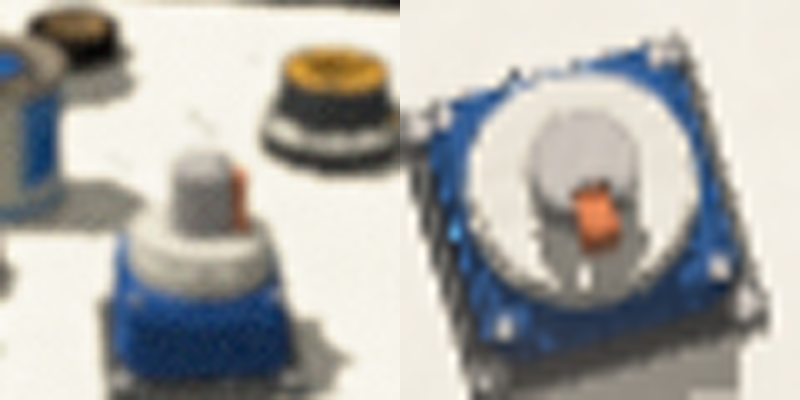

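Request:
drive_tool --pt "0 0 0 0.0005 -0.0195 0.018 1" --pt "0 0 0 0.001 -0.0195 0.018 1" --pt "0 0 0 0.001 -0.0195 0.018 1" --pt "0 0 0 0.001 -0.0195 0.018 1" --pt "0 0 5.75 0 0 0 1" --pt "0 0 5.75 0 0 0 1" --pt "0 0 5.75 0 0 0 1" --pt "0 0 5.75 0 0 0 1"

```text
time: 10.83
tool_pos: [0.4637, -0.2445, 0.1188]
tcp_rot: [-0.339, -3.123, -0.001]
wrist_force: [-0.3, 0.5, -0.8]
width: 0.996
grip_force: 0.0
```

Request:
drive_tool --pt "0 0 0 0 0 0 1" --pt "0 0 0 0 0 0 1" --pt "0 0 0 0 0 0 1"

```text
time: 11.08
tool_pos: [0.4638, -0.2447, 0.119]
tcp_rot: [0.327, 3.124, -0.0]
wrist_force: [0.4, -0.4, -0.1]
width: 1.001
grip_force: 0.0
```

```bash
python3 -c "
from plan import *
plan(.4633,-.246,.019,1.36)"
```

```text
t 11.08 pos [ 0.4638 -0.2447  0.119 ] tooly 1.3625 tilt [ 3.e-04 -1.e-04 -1.e+00] F [ 0.4 -0.4 -0.1] w 1.001 grip 0.0 q6 -1.9
 turn az deg 0.14 | shift if before turn [ 0.0003 -0.0014  0.1   ] | after turn [ 0.0003 -0.0014  0.1   ]
```

Request:
drive_tool --pt "0 0 0 0.0003 -0.0014 0.025 1" --pt "0 0 0 0 0 0.025 1" --pt "0 0 0 0 0 0.02 1" --pt "0 0 0 0 0 0.013 1" --pt "0 0 0 0 0 0.009 1" --pt "0 0 0 0 0 0.005 1" --pt "0 0 0 0 0 0.003 1" --pt "0 0 0 0 0 0 1"

```text
time: 11.75
tool_pos: [0.4633, -0.2464, 0.0186]
tcp_rot: [0.33, 3.124, -0.0]
wrist_force: [-0.1, -0.2, 1.0]
width: 0.999
grip_force: 0.0
```

Request:
drive_tool --pt "0 0 0 0 0 0 0.9" --pt "0 0 0 0 0 0 0.82" --pt "0 0 0 0 0 0 0.76" --pt "0 0 0 0 0 0 0.72" --pt "0 0 0 0 0 0 0.68" --pt "0 0 0 0 0 0 0.6" --pt "0 0 0 0 0 0 0.5" --force 30

```text
time: 12.33
tool_pos: [0.4638, -0.2464, 0.0196]
tcp_rot: [0.331, 3.123, 0.0]
wrist_force: [-1.1, 2.6, 5.0]
width: 0.688
grip_force: 32.6
```

Request:
drive_tool --pt "0 0 0 0 0 0 0.5" --pt "0 0 0 0 0 0 0.5"

```text
time: 12.5
tool_pos: [0.4638, -0.2464, 0.0196]
tcp_rot: [0.331, 3.123, 0.0]
wrist_force: [0.1, 2.8, 6.1]
width: 0.692
grip_force: 32.6
```

Request:
drive_tool --pt "0 0 0 0 0 -0.004 0.5" --pt "0 0 0 0 0 -0.012 0.5" --pt "0 0 0 0 0 -0.02 0.5" --pt "0 0 0 0 0 -0.025 0.5" --pt "0 0 0 0 0 -0.025 0.5" --pt "0 0 4.8 0 0 -0.02 0.5" --pt "0 0 4.8 0 0 -0.015 0.5" --pt "0 0 4.7 0 0 -0.009 0.5" --force 45

```text
time: 13.17
tool_pos: [0.4634, -0.2468, 0.151]
tcp_rot: [0.723, 3.055, -0.002]
wrist_force: [0.9, 0.4, -4.6]
width: 0.692
grip_force: 50.1
```

Run:
```python
from plan import *
from ring import *
np.set_printoptions(suppress=True,precision=4,linewidth=200)
plan(.5104,-.024,.15,1.11)
q=read_camera('side');t=read_camera('top')
a=cv2.resize(q["color"][130:210,305:385][...,::-1],(400,400),interpolation=cv2.INTER_CUBIC)
b=cv2.resize(t["color"][190:250,370:430][...,::-1],(400,400),interpolation=cv2.INTER_CUBIC)
cv2.imwrite("pics/p5.png",np.hstack([a,b]))
```

```text
t 13.17 pos [ 0.4634 -0.2468  0.151 ] tooly 1.1059 tilt [ 0.0019 -0.0015 -1.    ] F [ 0.9  0.4 -4.6] w 0.692 grip 50.1 q6 -1.64
 turn az deg -0.23 | shift if before turn [0.0579 0.2202 0.0008] | after turn [0.057  0.2205 0.0008]
```

View pics/p5.png

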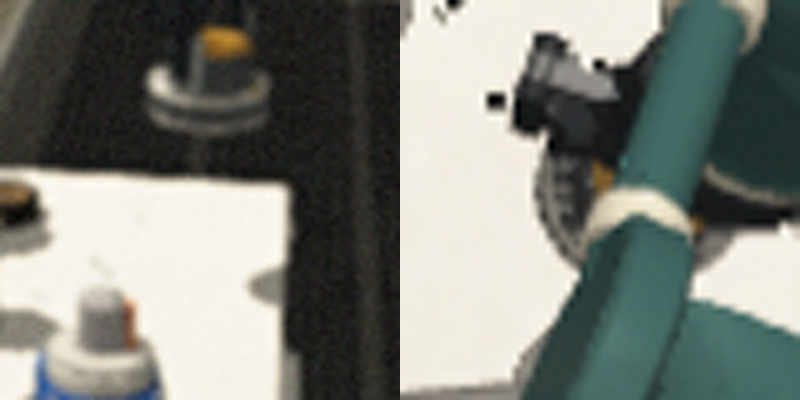

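Request:
drive_tool --pt "0 0 0 0.0058 0.022 0 0.5" --pt "0 0 0 0.0058 0.022 0 0.5" --pt "0 0 0 0.0058 0.022 0 0.5" --pt "0 0 0 0.0058 0.022 0 0.5" --pt "0 0 0 0.0058 0.022 0 0.5" --pt "0 0 0 0.0058 0.022 0 0.5" --pt "0 0 0 0.0058 0.022 0 0.5" --pt "0 0 0 0.0058 0.022 0 0.5"

```text
time: 13.93
tool_pos: [0.4984, -0.0668, 0.147]
tcp_rot: [-0.713, -3.057, 0.001]
wrist_force: [0.9, -1.1, -4.8]
width: 0.684
grip_force: 50.5
```

Request:
drive_tool --pt "0 0 0 0.0058 0.022 0 0.5" --pt "0 0 0 0.0057 0.022 0.0 0.5" --pt "0 0 0 0 0 0 0.5" --pt "0 0 0 0 0 0 0.5" --pt "0 0 0 0 0 0 0.5" --pt "0 0 0 0 0 0 0.5"

```text
time: 14.43
tool_pos: [0.5082, -0.0242, 0.1478]
tcp_rot: [-0.716, -3.057, 0.001]
wrist_force: [-0.1, 0.7, -5.1]
width: 0.683
grip_force: 50.8
```

```bash
python3 -c "
from plan import *
plan(.5104,-.024,.121,1.11)"
```

```text
t 14.43 pos [ 0.5082 -0.0242  0.1478] tooly 1.1104 tilt [-1.6e-03 -3.0e-04 -1.0e+00] F [-0.1  0.7 -5.1] w 0.683 grip 50.8 q6 -1.21
 turn az deg 0.02 | shift if before turn [-0.0019  0.0012  0.0268] | after turn [-0.0019  0.0012  0.0268]
```

Request:
drive_tool --pt "0 0 0 -0.0012 0.0008 0.009 0.5" --pt "0 0 0 -0.0005 0.0004 0.009 0.5" --pt "0 0 0 0 0 0.0065 0.5" --pt "0 0 0 0 0 0 0.5" --pt "0 0 0 0 0 0 0.5" --pt "0 0 0 0 0 0 0.5" --pt "0 0 0 0 0 0 0.5"

```text
time: 15.02
tool_pos: [0.5114, -0.0233, 0.1244]
tcp_rot: [0.717, 3.058, 0.0]
wrist_force: [-0.5, 0.3, -4.7]
width: 0.69
grip_force: 50.8
```

```bash
python3 -c "
from plan import *
plan(.5104,-.024,.1165,1.11)"
```

```text
t 15.02 pos [ 0.5114 -0.0233  0.1244] tooly 1.11 tilt [ 6.e-04 -1.e-04 -1.e+00] F [-0.5  0.3 -4.7] w 0.69 grip 50.8 q6 -1.2
 turn az deg -0.0 | shift if before turn [ 0.0006 -0.0011  0.0079] | after turn [ 0.0006 -0.0011  0.0079]
```

Request:
drive_tool --pt "0 0 0 0.0005 -0.0008 0.002 0.5" --pt "0 0 0 0 0 0.001 0.5" --pt "0 0 0 0 0 0.001 0.5" --pt "0 0 0 0 0 0.001 0.5" --pt "0 0 0 0 0 0.001 0.5" --pt "0 0 0 0 0 0.001 0.5" --pt "0 0 0 0 0 0.001 0.5" --pt "0 0 0 0 0 0 0.5"

```text
time: 15.68
tool_pos: [0.5101, -0.0237, 0.1158]
tcp_rot: [-0.717, -3.058, 0.0]
wrist_force: [0.1, 0.6, -5.2]
width: 0.688
grip_force: 50.8
```

```bash
python3 -c "
from plan import *
plan(.5104,-.024,.1136,1.11)"
```

```text
t 15.68 pos [ 0.5101 -0.0237  0.1158] tooly 1.11 tilt [-3.e-04  1.e-04 -1.e+00] F [ 0.1  0.6 -5.2] w 0.688 grip 50.8 q6 -1.21
 turn az deg 0.0 | shift if before turn [-0.0004 -0.0002  0.0022] | after turn [-0.0004 -0.0002  0.0022]
```

Request:
drive_tool --pt "0 0 0 -0.0002 0 0.0006 0.5" --pt "0 0 0 0 0 0.0006 0.5" --pt "0 0 0 0 0 0.0006 0.5" --pt "0 0 0 0 0 0.0006 0.5" --pt "0 0 0 0 0 0 0.5"

```text
time: 16.1
tool_pos: [0.5103, -0.0238, 0.1135]
tcp_rot: [-0.717, -3.058, 0.0]
wrist_force: [-0.4, 0.2, -4.7]
width: 0.688
grip_force: 50.8
```

Request:
drive_tool --pt "0 0 0 0 0 0.0005 0.5" --pt "0 0 0 0 0 0.0003 0.5" --pt "0 0 0 0 0 0 0.5"

```text
time: 16.35
tool_pos: [0.5104, -0.0238, 0.1128]
tcp_rot: [-0.717, -3.058, 0.0]
wrist_force: [0.5, 0.0, -5.3]
width: 0.689
grip_force: 50.8
```

Still no contact at the nominal key-top height; continue gently.

Request:
drive_tool --pt "0 0 0 0 0 0.0005 0.5" --pt "0 0 0 0 0 0.0005 0.5" --pt "0 0 0 0 0 0.0005 0.5" --pt "0 0 0 0 0 0 0.5"

```text
time: 16.68
tool_pos: [0.5103, -0.0238, 0.1112]
tcp_rot: [-0.717, -3.058, 0.0]
wrist_force: [-0.2, 0.2, -5.3]
width: 0.684
grip_force: 50.8
```

Request:
drive_tool --pt "0 0 0 0 0 0.0005 0.5" --pt "0 0 0 0 0 0.0005 0.5" --pt "0 0 0 0 0 0 0.5"

```text
time: 16.93
tool_pos: [0.5104, -0.0238, 0.1103]
tcp_rot: [-0.717, -3.058, 0.0]
wrist_force: [-0.1, -0.0, -5.0]
width: 0.69
grip_force: 50.8
```

Request:
drive_tool --pt "0 0 0 0 0 0.001 0.5" --pt "0 0 0 0 0 0.001 0.5" --pt "0 0 0 0 0 0.001 0.5" --pt "0 0 0 0 0 0.001 0.5" --pt "0 0 0 0 0 0 0.5"

```text
time: 17.35
tool_pos: [0.5103, -0.0238, 0.1061]
tcp_rot: [-0.717, -3.058, 0.0]
wrist_force: [-1.1, -0.5, -4.2]
width: 0.687
grip_force: 50.8
```

```bash
python3 -c "
from plan import *
plan(.5104,-.024,.0856,1.11)"
```

```text
t 17.35 pos [ 0.5103 -0.0238  0.1061] tooly 1.11 tilt [-3.e-04  1.e-04 -1.e+00] F [-1.1 -0.5 -4.2] w 0.687 grip 50.8 q6 -1.21
 turn az deg 0.0 | shift if before turn [-0.0002 -0.0002  0.0205] | after turn [-0.0002 -0.0002  0.0205]
```

Request:
drive_tool --pt "0 0 0 0 0 0.0012 0.5" --pt "0 0 0 0 0 0.0012 0.5" --pt "0 0 0 0 0 0.0012 0.5" --pt "0 0 0 0 0 0.0012 0.5" --pt "0 0 0 0 0 0.0012 0.5" --pt "0 0 0 0 0 0 0.5"

```text
time: 17.85
tool_pos: [0.5103, -0.0238, 0.1001]
tcp_rot: [-0.717, -3.058, 0.0]
wrist_force: [-0.5, 0.7, -4.3]
width: 0.683
grip_force: 50.8
```

Request:
drive_tool --pt "0 0 0 0 0 0.0012 0.5" --pt "0 0 0 0 0 0.0012 0.5" --pt "0 0 0 0 0 0.0012 0.5" --pt "0 0 0 0 0 0.0012 0.5" --pt "0 0 0 0 0 0.0012 0.5" --pt "0 0 0 0 0 0 0.5"

```text
time: 18.35
tool_pos: [0.5103, -0.0238, 0.0941]
tcp_rot: [-0.717, -3.058, 0.0]
wrist_force: [-0.1, 1.3, -4.7]
width: 0.684
grip_force: 50.8
```

Running freely; 8.5 mm to go.

Request:
drive_tool --pt "0 0 0 0 0 0.0012 0.5" --pt "0 0 0 0 0 0.0012 0.5" --pt "0 0 0 0 0 0.0012 0.5" --pt "0 0 0 0 0 0.0012 0.5" --pt "0 0 0 0 0 0.0012 0.5" --pt "0 0 0 0 0 0 0.5"

```text
time: 18.85
tool_pos: [0.5103, -0.0238, 0.0881]
tcp_rot: [-0.717, -3.058, -0.0]
wrist_force: [1.2, -0.1, -5.1]
width: 0.689
grip_force: 50.8
```

Request:
drive_tool --pt "0 0 0 0 0 0.0008 0.5" --pt "0 0 0 0 0 0.0006 0.5" --pt "0 0 0 0 0 0 0.5"

```text
time: 19.1
tool_pos: [0.5103, -0.0238, 0.0869]
tcp_rot: [-0.717, -3.058, 0.0]
wrist_force: [0.4, -0.2, -5.2]
width: 0.69
grip_force: 50.8
```

Request:
drive_tool --pt "0 0 0 0 0 0.0003 0.5" --pt "0 0 0 0 0 0 0.5"

```text
time: 19.27
tool_pos: [0.5104, -0.0238, 0.0867]
tcp_rot: [-0.717, -3.059, 0.0]
wrist_force: [0.3, 0.2, -4.9]
width: 0.688
grip_force: 50.8
```

Request:
drive_tool --pt "0 0 0 0 0 0.0004 0.5" --pt "0 0 0 0 0 0 0.5"

```text
time: 19.43
tool_pos: [0.5104, -0.0238, 0.0863]
tcp_rot: [-0.717, -3.059, -0.0]
wrist_force: [-0.2, 0.3, -4.4]
width: 0.689
grip_force: 50.8
```

Request:
drive_tool --pt "0 0 0 0 0 0.0003 0.5" --pt "0 0 0 0 0 0 0.5"

```text
time: 19.6
tool_pos: [0.5104, -0.0238, 0.0859]
tcp_rot: [-0.717, -3.059, -0.0]
wrist_force: [0.6, -0.7, -5.4]
width: 0.687
grip_force: 50.8
```

Request:
drive_tool --pt "0 0 0 0 0 0.0003 0.5" --pt "0 0 0 0 0 0 0.5"

```text
time: 19.77
tool_pos: [0.5105, -0.0238, 0.0858]
tcp_rot: [0.717, 3.058, 0.0]
wrist_force: [-0.8, 0.3, -3.4]
width: 0.689
grip_force: 50.9
```

Request:
drive_tool --pt "0 0 0 0 0 0.0003 0.5" --pt "0 0 0 0 0 0 0.5"

```text
time: 19.93
tool_pos: [0.5105, -0.0238, 0.0857]
tcp_rot: [-0.717, -3.059, -0.0]
wrist_force: [-1.2, 0.1, -1.2]
width: 0.687
grip_force: 51.3
```

Request:
drive_tool --pt "0 0 0 0 0 0 0.69" --pt "0 0 0 0 0 0 0.72" --pt "0 0 0 0 0 0 0.78" --pt "0 0 0 0 0 0 0.88" --pt "0 0 0 0 0 0 1" --pt "0 0 0 0 0 0 1" --pt "0 0 0 0 0 0 1" --force 20

```text
time: 20.52
tool_pos: [0.5107, -0.0238, 0.0855]
tcp_rot: [0.717, 3.058, 0.0]
wrist_force: [-0.3, -0.4, -0.3]
width: 0.997
grip_force: 0.0
```

Request:
drive_tool --pt "0 0 0 0 0 -0.006 1" --pt "0 0 0 0 0 -0.015 1" --pt "0 0 0 0 0 -0.025 1" --pt "0 0 0 0 0 -0.03 1" --pt "0 0 0 0 0.03 -0.01 1" --pt "0 0 0 0 0.04 0 1" --pt "0 0 0 0 0.04 0 1" --pt "0 0 0 0 0.04 0 1"

```text
time: 21.18
tool_pos: [0.5783, 0.1118, 0.1729]
tcp_rot: [0.719, 3.056, 0.001]
wrist_force: [1.0, -0.8, 0.2]
width: 0.997
grip_force: 0.0
```

Run:
```python
from ring import *
q=read_camera('side');t=read_camera('top')
a=cv2.resize(q["color"][165:225,295:355][...,::-1],(400,400),interpolation=cv2.INTER_CUBIC)
b=cv2.resize(t["color"][190:240,295:345][...,::-1],(400,400),interpolation=cv2.INTER_CUBIC)
cv2.imwrite("pics/f6.png",np.hstack([a,b]))
C=t["color"].astype(float);o=C[...,0]-C[...,2]
print("bush at z .112",ring(t,(.5104,-.024),.112,.026,np.arange(0,6.2,.1),o,50,.02,.033))
s=status.read_state();print(s["time"],s["tool_pos"],s["width"])
```

```text
bush at z .112 (array([ 0.50979379, -0.0243628 ,  0.02678407]), np.float64(0.0005052048647225622), 62)
21.2833 [0.57960282 0.11527323 0.17240754] 0.9985175886606199
```

View pics/f6.png

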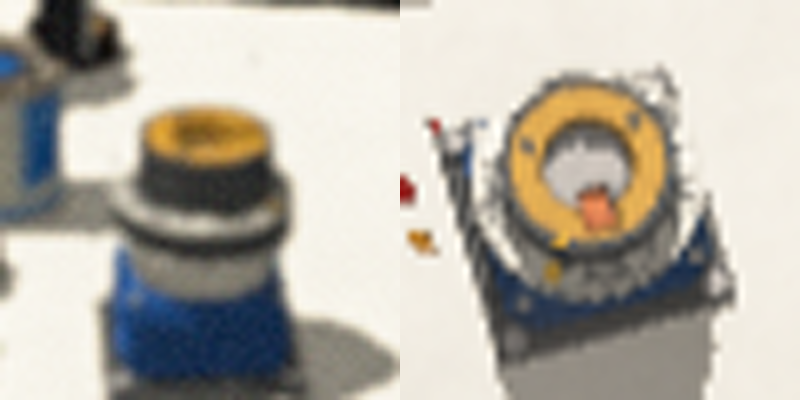

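Request:
drive_tool --pt "0 0 0 0 0 0 1" --pt "0 0 0 0 0 0 1" --pt "0 0 0 0 0 0 1"

```text
time: 21.53
tool_pos: [0.5765, 0.1095, 0.1712]
tcp_rot: [-0.719, -3.058, 0.001]
wrist_force: [-1.3, 0.2, -0.7]
width: 1.002
grip_force: 0.0
```

```bash
python3 -c "
from workcell import workorder
print(workorder.finish_job())"
```

```text
the job is handed in; nothing more can be done
None
```

The key is in the shaft slot and the pulley sits on the collar with its keyway over the key, as the last pictures show. It went down freely without pressing, the gripper let go and is clear, and the job was handed in at 21.5 s (no verdict was returned).

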